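# Empty the mould, sort the recycled-plastic pulls, close up and start the next shot

## Task

Lift every moulded cabinet pull out of the open mould and lay it in the crate of its own colour, blue pulls in the blue crate and white pulls in the white crate. When the mould is empty, swing the upper half fully shut with its red tab, and only then press the green start button fully down and let it come up again. Do not press start while the mould is open, and leave the other things on the bench where they are.

Things in the scene. Friction and masses are not known exactly. Their poses are not given: they have to be found in the camera images.
- mould: fixed lower half of a mould: dark steel block 190 (x) x 140 (y) x 40 mm high, on a dark base plate 210 x 150 x 6 mm. Origin: centre of its underside, at table level, z up. Six open cavities in its top face, each 31 (x) x 47 (y) x 12 mm deep, centred at x = -60, 0, +60, y = -33, +33 mm; some may be empty. The upper half is hinged along the +y edge
- lid (a joint): hinge of the upper mould half (aluminium plate 190 x 140 x 10 mm, a 150 x 100 x 22 mm block on its outer face, 0.5 kg). 0 = shut, flat on the lower half; about 1.9 to 2.2 rad at the start, leaning back past upright on the mould's +y side. Stiff: it stays at any angle, so push it all the way, 3 to 6 N at the red tab. Pulls left in the cavities stop it from closing
- lid_hinge (a point): middle of the hinge axis, which runs along the mould's x axis, 41 mm above the table and 70 mm to the +y side of the mould's origin; the lid plate's underside lies in this axis
- lid_tab (a point): point on the outer face (upper face when shut) of the red tab on the lid's free edge, 160 mm from the hinge. The tab is 60 mm wide, 10 mm thick, from 140 to 175 mm from the hinge. Axes: x along the hinge, -y from hinge to tab, z out of the outer face. Shut, it is 51 mm above the table, beyond the mould's -y side
- start (a joint): green start button, travel 0 (up) to 0.006 m (fully down), spring return, 5 N to hold it fully down
- start_top (a point): centre of the top of the green start button (32 mm across, black collar), about 67 mm above the table when up, on a fixed grey box 70 x 70 x 45 mm; it is pressed straight down
- blue_pull1: moulded blue cabinet pull with small flecks, about 40 g, T section: base 28 (x) x 44 (y) x 10 mm, upright rib 12 (x) x 44 (y) mm on it, 36 mm high in all. Origin: centre of the base's underside, z towards the rib. At the start it sits in a mould cavity, origin 28 mm above the table, rib 24 mm proud of the mould's face, axes along the mould's. May be absent
- blue_pull2: moulded blue cabinet pull with small flecks, about 40 g, T section: base 28 (x) x 44 (y) x 10 mm, upright rib 12 (x) x 44 (y) mm on it, 36 mm high in all. Origin: centre of the base's underside, z towards the rib. At the start it sits in a mould cavity, origin 28 mm above the table, rib 24 mm proud of the mould's face, axes along the mould's. May be absent
- blue_pull3: moulded blue cabinet pull with small flecks, about 40 g, T section: base 28 (x) x 44 (y) x 10 mm, upright rib 12 (x) x 44 (y) mm on it, 36 mm high in all. Origin: centre of the base's underside, z towards the rib. At the start it sits in a mould cavity, origin 28 mm above the table, rib 24 mm proud of the mould's face, axes along the mould's. May be absent
- white_pull1: moulded white cabinet pull with small flecks, about 40 g, T section: base 28 (x) x 44 (y) x 10 mm, upright rib 12 (x) x 44 (y) mm on it, 36 mm high in all. Origin: centre of the base's underside, z towards the rib. At the start it sits in a mould cavity, origin 28 mm above the table, rib 24 mm proud of the mould's face, axes along the mould's. May be absent
- white_pull2: moulded white cabinet pull with small flecks, about 40 g, T section: base 28 (x) x 44 (y) x 10 mm, upright rib 12 (x) x 44 (y) mm on it, 36 mm high in all. Origin: centre of the base's underside, z towards the rib. At the start it sits in a mould cavity, origin 28 mm above the table, rib 24 mm proud of the mould's face, axes along the mould's. May be absent
- white_pull3: moulded white cabinet pull with small flecks, about 40 g, T section: base 28 (x) x 44 (y) x 10 mm, upright rib 12 (x) x 44 (y) mm on it, 36 mm high in all. Origin: centre of the base's underside, z towards the rib. At the start it sits in a mould cavity, origin 28 mm above the table, rib 24 mm proud of the mould's face, axes along the mould's. May be absent
- blue_crate: open blue crate, loose on the table, 0.6 kg, 180 (x) x 120 (y) x 50 mm high outside, walls and floor 4 mm. Origin: centre of its underside, z up
- white_crate: open white crate, loose on the table, 0.6 kg, 180 (x) x 120 (y) x 50 mm high outside, walls and floor 4 mm. Origin: centre of its underside, z up
- tape: bystander: yellow roll of tape, ring 84 mm across, 22 mm high, lying flat, loose; origin at the centre of its underside
- scraper: bystander: flat spatula-like scraper, 200 mm long, lying on the table, loose; origin on its long axis
- spray: bystander: orange and red spray can, 50 mm across, 150 mm tall, upright, loose; origin at the centre of its underside
- flake_jar: bystander: closed jar, green label, white cap, 70 mm across, 100 mm tall, upright, loose; origin at the centre of its underside
- gauge_disc: bystander: brass disc 60 mm across, 15 mm thick, lying flat, loose; origin at the centre of its underside
- sample_tile: bystander: green tile 60 x 60 x 12 mm, lying flat, loose; origin at the centre of its underside
Not all that is in view belongs to the job. Leave any brown or pink look-alike of the blue_pull2 alone.

How it is judged:
By the outcome, as a careful person would: the job done as asked, in the order asked, and still so for the second after the job is handed in, with the robot touching nothing.
Of blue_pull1, blue_pull2, blue_pull3, white_pull1, white_pull2, white_pull3 only 4 to 6 are there at a start; the rules pass over those that are not, and their reading is None.
At some moment in a run one of blue_crate, white_crate may be knocked a few centimetres aside while the robot is not near it.
Once in a run the grip may slacken for a moment while it holds something.
It also fails if it takes over 210 s, if anything falls off the work surface, if the arm or the gripper's body presses on something with over 40 N, if the wrist force passes 120 N, or if a joint passes its speed limit or range.

## Robot

A 7-joint arm with a two-finger parallel gripper is mounted at the origin on the work surface. World frame = base frame: x ahead of the robot, y to its left, z up, the work surface at z = 0. Lengths are in m, angles in rad, forces in N, time in s.
With the tool pointing down it reaches from about 0.425 to 0.95 m from the base axis. Payload 16.7 kg.
Tool frame: the origin (TCP) lies on the centre line of the jaws, within the pads' length; the fingertips stand 14 mm ahead of it and the grasp point (between the pads) lies 5 mm behind it (arm.tips_ahead is the z of the fingertips in the tool frame, in m); z points along the fingers, y is the line along which they close (so a half turn about z gives the same grasp; the last joint's range is limited). The gripper opens to 94 mm and grips with 3 to 60 N. Pads are 16 mm wide; open, the fingers measure 119 mm over their backs; the gripper's body (75 mm by 177 mm) begins 78 mm behind the grasp point.
Start: joints at [-1.458, 0.426, 0.074, 1.606, -0.034, 1.111, -0.067], TCP at [0.175, 0.652, 0.219] pointing down, gripper open.
Joint ranges: [-2.85, 2.85], [-0.5, 2.14], [-1.23, 1.37], [0.21, 2.46], [-1.02, 4.16], [0.16, 2.05], [-2.73, 2.73]. Speed limits (rad/s): [1.89, 1.89, 2.39, 2.39, 3.01, 3.01, 3.01].

## Interface

Orientations are given as a unit quaternion [x, y, z, w].
In Python, from bench import telemetry, cams, arm, models gives the robot as it stands. The module is installed in compiled form; this text tells all that it offers.
- The arm moves only by the shell command python3 -m jog 'ROWS' [FORCE]. ROWS is text: rows parted by semicolons, each of 7 numbers parted by spaces: the turn, a rotation vector about the world's x, y, z scaled (see below), then the shift along the world's x, y, z scaled (see below), then the opening, from 0 (shut) to 1 (fully open). In form: rx ry rz tx ty tz hand; .... A call has 1 to 10 rows; each row is the pose to reach, as a shift and turn from the pose commanded when the call began; what a row does not reach only later rows make up. The controller multiplies each number of a shift by 500 mm and each number of a turn by 0.5 rad. A row lasts 1/8 s, in which the tool goes at most 62.5 mm and 10.7 degrees, less where a joint would pass 70% of its speed; a pose out of reach is approached as far as the arm can. A call with a number of a shift or a turn outside -1 to 1 is refused whole. A call with a gripper value outside its range is refused whole. The fingers move at their own pace and stop on an object; FORCE is the grip in N (left out, the last holds). Time passes only in rows, so rows that repeat a pose let the fingers close. It gives the time, the measured TCP pose, the force, the opening and the grip force at its end, in the units of the state.
- telemetry.get_obs(): the state, without advancing time (a new reading comes with each control period).
- cams.camera(name): name is "scene" or "top"; returns a dict with "frame" (480x640x3 uint8, red, green, blue), "fx", "fy", "cx", "cy" (pixels), "R" (3x3) and "t" (3): a world point X has camera coordinates R X + t. Camera axes: x right, y down, z forward; pixel columns grow to the right and rows downward; lengths in m; the calibration is good to about 2 mm. A picture is of the moment at which its call begins. There is no depth.
- arm.close_job(): hands the job in; it is judged then, once.
Trained networks look in a picture, given as the dict that the camera call returned (one of the last four; its "shot" number tells which), for a name from the list of things; names that differ only in an ending like _2 or _b are one class to them, and where a whole thing is asked for, a point or a joint stands for the part that bears it (a point fixed in the world has none). Each returns a list of dicts, best first, with "conf" (0 to 1); they miss things now and then, are a little off and sometimes report something else, mostly with a low value. They report only what shows in the picture. A call takes as long as a camera call. They do not tell look-alikes from the thing itself.
- models.spot_in(picture, query): "at" ([column, row] as shares, 0 to 1, of the picture: columns of its width, rows of its height, amid what is visible of it).
- models.outline_of(picture, query): "region" (480x640 bool, what is visible of it) and "at" ([column, row] as shares, 0 to 1, of the picture: columns of its width, rows of its height, amid what is visible of it).
The state is a dict: "time": time; "joint_pos": joint angles; "joint_vel": joint speeds; "tau": joint torques, N m; "position": TCP position; "tool_rot": TCP orientation; "contact_force": force on the tool from outside, world axes, zero at the start; "ft_torque": the same for the moment, N m; "width": finger opening in m; "grip_force": force on a finger pad.
Only numpy, scipy, OpenCV 4.12 (cv2) and the standard library are available. Lean on these libraries where they do the work, as an engineer would, in place of code of your own. Each camera call takes 0.05 s, during which the arm holds its last target. There are 200 camera calls.

## Working session

There is one attempt and no reset: what is moved stays moved. The work goes in short steps, Python scripts to look and compute and a shell command to move; the robot and the scene stay as the last step left them, time stands still between calls to the robot, and variables do not carry over. Pictures are saved under pics/ and viewed, at most 15 in all, crops included, and the job is handed in when it is done.

```bash
mkdir -p pics
cat > h.py <<'E'
import numpy as np, cv2
from bench import telemetry, cams, arm, models
def shot(name, fn=None, crop=None, scale=1):
    p=cams.camera(name)
    if fn:
        im=p["frame"][:,:,::-1]
        if crop: im=im[crop[1]:crop[3],crop[0]:crop[2]]
        cv2.imwrite("pics/"+fn,cv2.resize(im,None,fx=scale,fy=scale,interpolation=cv2.INTER_CUBIC))
    return p
def proj(p,X):
    c=np.asarray(X)@np.array(p["R"]).T+np.array(p["t"])
    return np.stack([p["fx"]*c[...,0]/c[...,2]+p["cx"],p["fy"]*c[...,1]/c[...,2]+p["cy"]],-1)
def ray(p,u,v,z):
    R=np.array(p["R"]);C=-R.T@np.array(p["t"])
    d=R.T@np.array([(u-p["cx"])/p["fx"],(v-p["cy"])/p["fy"],1])
    return C+d*(z-C[2])/d[2]
E
python3 - <<'E'
from h import *
for n in("scene","top"):
    p=shot(n,n+"0.png"); R=np.array(p["R"]); print(n,p["fx"],(-R.T@np.array(p["t"])).round(3),R.round(3).tolist())
o=telemetry.get_obs(); print({k:np.round(v,3).tolist() for k,v in o.items()})
E
```

```text
scene 466.38552027925687 [1.07  0.427 0.728] [[-0.629, 0.778, -0.003], [0.538, 0.432, -0.723], [-0.561, -0.457, -0.69]]
top 460.2622436280867 [0.383 0.014 1.308] [[-0.009, -1.0, 0.018], [-0.993, 0.006, -0.115], [0.115, -0.019, -0.993]]
{'time': 0.1, 'joint_pos': [-1.457, 0.427, 0.074, 1.607, -0.034, 1.111, -0.067], 'joint_vel': [0.001, -0.002, -0.0, -0.002, -0.001, 0.0, 0.0], 'tau': [0.007, -93.746, 3.677, -45.503, -0.049, 0.017, 0.0], 'position': [0.175, 0.651, 0.219], 'tool_rot': [0.131, 0.991, -0.001, -0.0], 'contact_force': [-0.554, 0.211, -0.755], 'ft_torque': [-0.006, 0.009, 0.009], 'grip_force': 0.0, 'width': 0.094}
```

View pics/scene0.png

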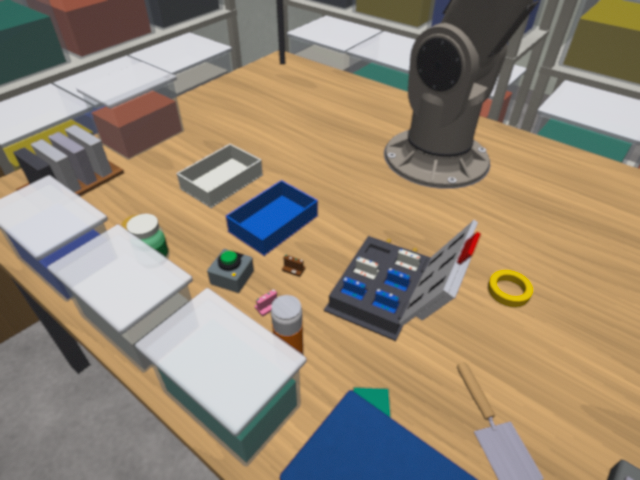

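View pics/top0.png

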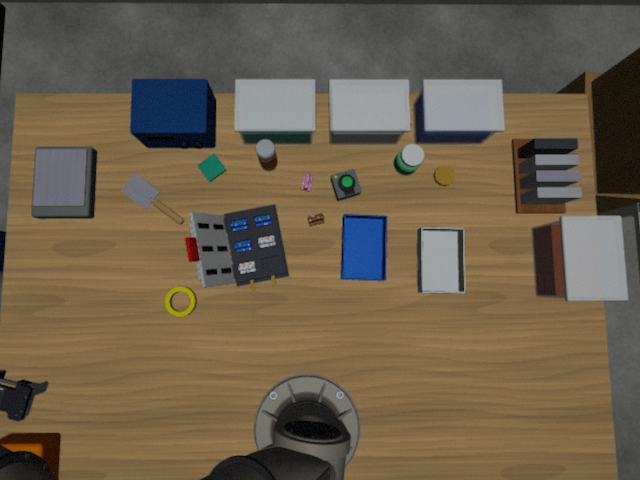

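Top view: the mould is at about (262,245) with the lid leaning left and its red tab at (192,249). Blue pulls are at (237,224), (262,221), (243,245) and white pulls at (267,241), (247,267). One cavity, near (272,262), looks empty. The brown (316,219) and pink (307,182) look-alikes lie loose on the table. The blue crate is at (364,247), the white crate at (442,260), the start button at (346,183).

Run:
```python
from h import *
a=shot("scene"); b=shot("top")
ca=cv2.resize(a["frame"][220:350,320:490,::-1],None,fx=4,fy=4,interpolation=cv2.INTER_CUBIC)
cb=cv2.resize(b["frame"][190:300,175:300,::-1],None,fx=6,fy=6,interpolation=cv2.INTER_CUBIC)
cv2.imwrite("pics/ca.png",ca);cv2.imwrite("pics/cb.png",cb[:600])
```

```text
(no output)
```

View pics/ca.png

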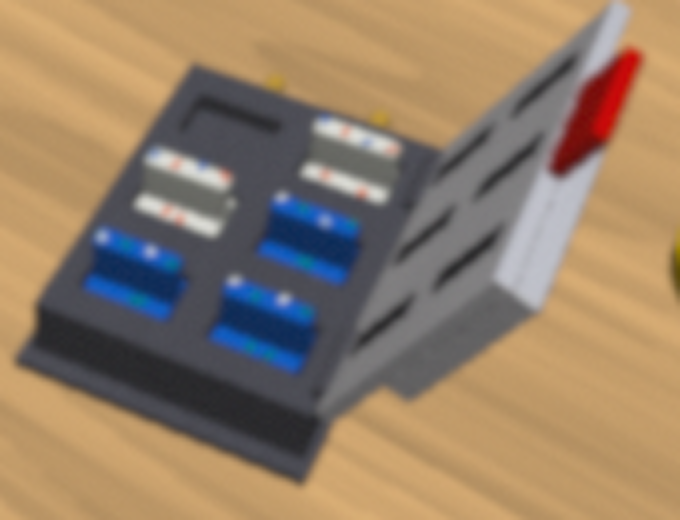

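View pics/cb.png

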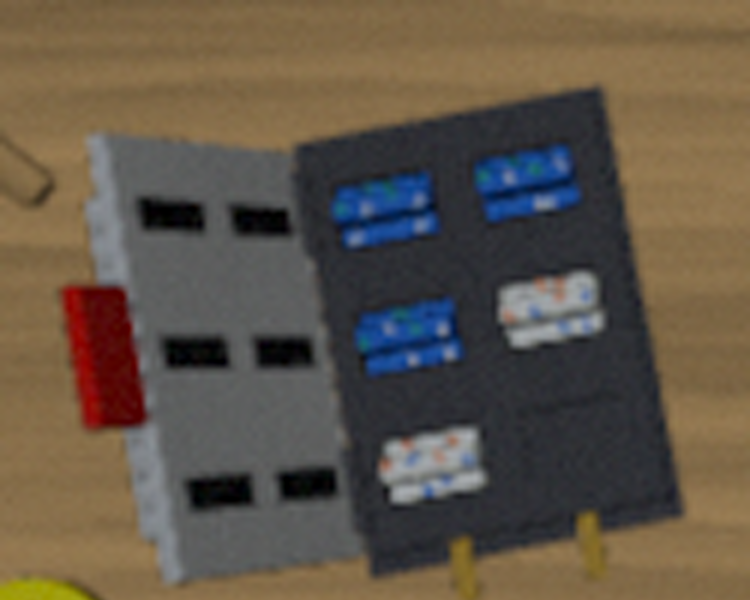

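The mould crops agree with that: blue at three cavities and white at two, all with T ribs, and (-60,-33) empty. Brown and pink are off the mould, so they are excluded by position and colour. Next I fit the poses.

```bash
cat > fit.py <<'E'
from h import *
from scipy.optimize import least_squares
def W(q,L):
    L=np.asarray(L,float);c,s=np.cos(q[2]),np.sin(q[2])
    return np.stack([q[0]+c*L[...,0]-s*L[...,1],q[1]+s*L[...,0]+c*L[...,1],L[...,2]],-1)
def rimfit(p,name,L=.18,Wd=.12,H=.05):
    r=models.outline_of(p,name)
    out=[]
    for d in r[:2]:
        m=d["region"].astype(np.uint8)
        c=max(cv2.findContours(m,0,2)[0],key=cv2.contourArea)[:,0,:]
        P=np.array([ray(p,u,v,H)[:2] for u,v in c])
        (x,y),(w,h),a=cv2.minAreaRect(P.astype(np.float32)*1000)
        if w<h: a+=90
        a=(a+90)%180-90
        out.append((round(d["conf"],2),round(x),round(y),round(w),round(h),round(a,1)))
    return out
E
python3 - <<'E'
from fit import *
a=shot("scene");b=shot("top")
# scene pts
Ls=np.array([[-95,-70,40],[95,-70,40],[105,-75,6]])/1000; us=np.array([[368.75,236.25],[330,296.25],[325,309.5]])
Lt=np.array([[105,-75,6],[-105,-75,6],[-105,75,6],[105,75,6]])/1000; ut=np.array([[275,204.7],[288.8,275.5],[237,286.2],[224.5,214.2]])
f=lambda q:np.r_[(proj(a,W(q,Ls))-us).ravel(),(proj(b,W(q,Lt))-ut).ravel()]
s=least_squares(f,[.6,.1,.2]);q=s.x;print("mould",q,np.degrees(q[2]));print(s.fun.round(1))
def lid(th,x,r,n): return W(q,[x,.07-r*np.cos(th)+n*np.sin(th),.041+r*np.sin(th)+n*np.cos(th)])
g=lambda t:np.r_[proj(a,lid(t[0],.095,.14,0))-[443.75,290],proj(a,lid(t[0],.095,.14,.01))-[455,297.5]]
t=least_squares(g,[2.0]);print("lid",t.x,t.fun.round(1))
print("tab outer",lid(t.x[0],0,.16,.01).round(3))
# check with pull ribs by blue colour
for p in(a,b):
    hsv=cv2.cvtColor(p["frame"],cv2.COLOR_RGB2HSV)
    for cx,cy in((60,33),(60,-33),(0,33),(0,-33),(-60,33),(-60,-33)):
        print((cx,cy),proj(p,W(q,[cx/1000,cy/1000,.064])).round(1))
print("world cavities",{c:W(q,[c[0]/1000,c[1]/1000,.057]).round(4).tolist() for c in((60,33),(60,-33),(0,33),(0,-33),(-60,33),(-60,-33))})
for n in("blue_crate","white_crate"): print(n,"top",rimfit(b,n),"scene",rimfit(a,n))
for n in("start_top","blue_pull1","white_pull1"): print(n,[(round(d["conf"],2),(np.array(d["at"])*[640,480]).round(1).tolist()) for d in models.spot_in(b,n)])
d=models.spot_in(a,"start_top")[0]; uv=np.array(d["at"])*[640,480];print("start scene",uv,ray(a,*uv,.067))
E
```

```text
mould [0.50177554 0.14136009 0.1974321 ] 11.312026208735954
[-0.5 -1.6 -0.5 -1.2 -0.5 -0.5 -0.9 -1.3 -0.1 -0.1 -0.8  0.2 -2.1 -0.4]
lid [2.04733227] [ 4.3  0.3 -2.  -3.3]
tab outer [0.472 0.291 0.179]
(60, 33) [388.4 293.7]
(60, -33) [355.5 281.2]
(0, 33) [399.6 272.2]
(0, -33) [367.9 260.8]
(-60, 33) [410.  252.6]
(-60, -33) [379.2 242.1]
(60, 33) [237.1 223.5]
(60, -33) [261.  218.6]
(0, 33) [241.3 245. ]
(0, -33) [265.3 240.1]
(-60, 33) [245.5 266.7]
(-60, -33) [269.6 261.7]
world cavities {(60, 33): [0.5541, 0.1855, 0.057], (60, -33): [0.5671, 0.1208, 0.057], (0, 33): [0.4953, 0.1737, 0.057], (0, -33): [0.5082, 0.109, 0.057], (-60, 33): [0.4365, 0.1619, 0.057], (-60, -33): [0.4494, 0.0972, 0.057]}
blue_crate top [(0.91, 489, -158, 125, 181, -2.9)] scene [(0.62, 510, -144, 159, 211, -2.2)]
white_crate top [(0.67, 451, -371, 135, 182, -2.0), (0.31, 688, -388, 57, 54, 89.7)] scene [(0.91, 473, -353, 172, 219, -0.3)]
start_top [(0.58, [407.3, 159.6])]
blue_pull1 [(0.73, [313.9, 221.9]), (0.72, [305.4, 182.9]), (0.71, [261.9, 217.7]), (0.69, [239.2, 226.5]), (0.45, [243.7, 245.2])]
white_pull1 [(0.66, [272.1, 243.5]), (0.57, [245.9, 269.1])]
start scene [227.52 256.08] [ 0.67427441 -0.11400974  0.067     ]
```

```bash
python3 -m jog '0 0 -0.5 0.1 -0.12 0.16 0.36; 0 0 -1 0.4 -0.5 0.16 0.36; 0 0 -1 0.4 -0.5 0.16 0.36; 0 0 -1 0.4 -0.5 0.16 0.36; 0 0 -1 0.4 -0.5 0.16 0.36; 0 0 -1 0.4 -0.5 0.16 0.36; 0 0 -1 0.4 -0.5 0.16 0.36' 25
python3 -m jog '0 0 -1 0.384 -0.562 0 0.36; 0 0 -1 0.384 -0.562 0 0.36; 0 0 -1 0.384 -0.562 0 0.36; 0 0 -1 0.384 -0.562 0 0.36; 0 0 -1 0.384 -0.562 0 0.36; 0 0 -1 0.384 -0.562 0 0.36; 0 0 -1 0.384 -0.562 0 0.36; 0 0 -1 0.384 -0.562 0 0.36'
python3 -m jog '0 0 -0.22 0 0 -0.3 0.36; 0 0 -0.22 0 0 -0.3 0.36; 0 0 -0.22 0 0 -0.3 0.36; 0 0 -0.22 0 0 -0.3 0.36; 0 0 -0.22 0 0 -0.3 0.36'
python3 - <<'E'
from h import *
shot("scene","s1.png",(250,150,500,340),3)
E
```

```text
time: 1.58
position: [0.377, 0.4, 0.3002]
tool_rot: [0.374, 0.927, 0.001, 0.0]
contact_force: [-0.7, -0.1, -0.0]
width: 0.0341
grip_force: 0.0
time: 2.58
position: [0.5669, 0.1224, 0.2992]
tool_rot: [0.59, 0.808, -0.0, -0.0]
contact_force: [-0.5, 0.2, 0.5]
width: 0.034
grip_force: 0.0
time: 3.2
position: [0.5679, 0.1219, 0.1508]
tool_rot: [0.633, 0.774, 0.001, 0.0]
contact_force: [0.9, 0.0, 0.5]
width: 0.0337
grip_force: 0.0
```

View pics/s1.png

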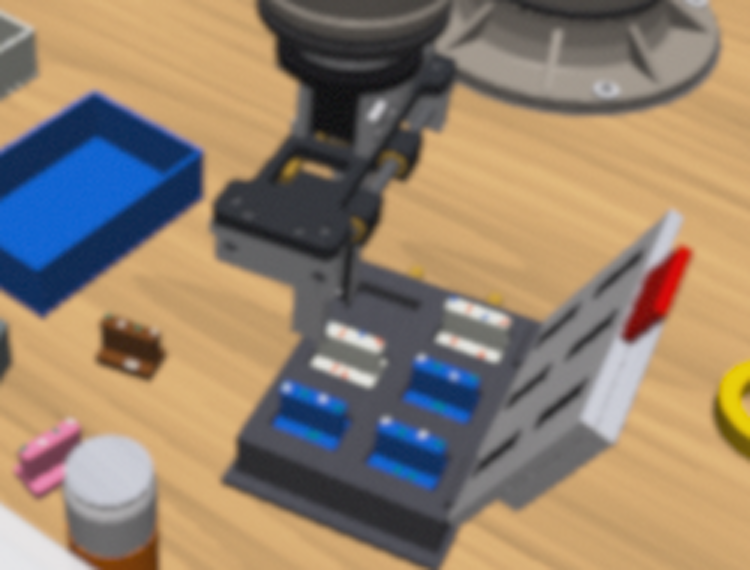

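The gripper hangs square over the near-left blue pull at crop (312,400). The mould, lid and look-alikes are unmoved. Descending now.

```bash
python3 -m jog '0 0 0 0 -0.002 -0.1 0.36; 0 0 0 0 -0.002 -0.15 0.36; 0 0 0 0 -0.002 -0.184 0.36; 0 0 0 0 -0.002 -0.184 0.36; 0 0 0 0 -0.002 -0.184 0; 0 0 0 0 -0.002 -0.184 0; 0 0 0 0 -0.002 -0.184 0; 0 0 0 0 -0.002 -0.184 0; 0 0 0 0 -0.002 -0.184 0' 25
python3 -m jog '0 0 0 0 0 0.04 0; 0 0 0 0 0 0.1 0; 0 0 0 0 0 0.2 0; 0 0 0 0 0 0.2 0; 0 0 0 0 0 0.2 0'
python3 - <<'E'
from fit import *
b=shot("top");shot("scene","s2.png",(150,120,470,340),2.5)
for n in("blue_crate","white_crate"): print(n,"top",rimfit(b,n))
E
```

```text
time: 4.38
position: [0.5678, 0.12, 0.0583]
tool_rot: [0.634, 0.774, 0.001, 0.0]
contact_force: [-1.0, 0.8, 8.6]
width: 0.0123
grip_force: 25.0
time: 5.0
position: [0.5672, 0.12, 0.158]
tool_rot: [0.634, 0.774, 0.0, -0.0]
contact_force: [-0.9, 1.1, -1.3]
width: 0.0117
grip_force: 25.0
blue_crate top [(0.74, 489, -158, 126, 181, -2.9)]
white_crate top [(0.94, 451, -370, 135, 179, -0.5), (0.15, 489, -159, 127, 182, -3.6)]
```

View pics/s2.png

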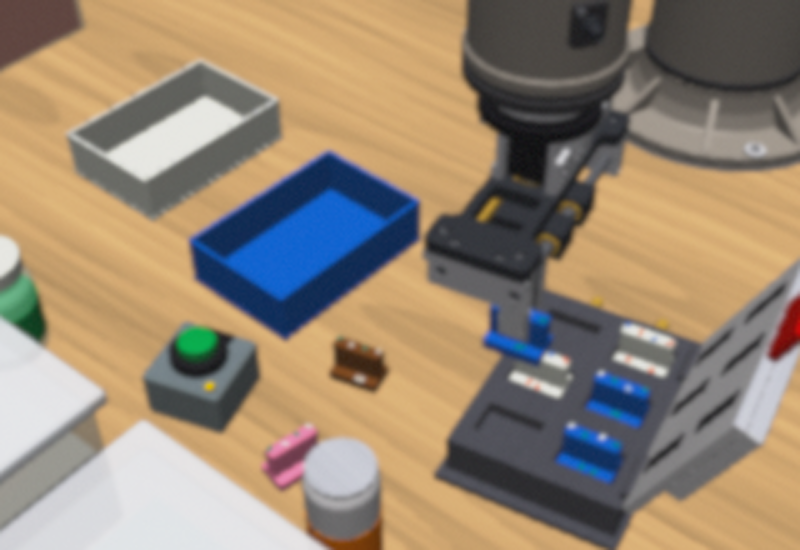

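The first blue pull is held at crop (520,330) and its cavity is empty. The crates are unmoved. Carrying it over the blue crate.

```bash
python3 -m jog '0 0 -0.49 -0.06 -0.564 0 0; 0 0 -0.49 -0.06 -0.564 0 0; 0 0 -0.49 -0.06 -0.564 0 0; 0 0 -0.49 -0.06 -0.564 0 0; 0 0 -0.49 -0.06 -0.564 0 0; 0 0 -0.49 -0.06 -0.564 0 0; 0 0 -0.49 -0.06 -0.564 0 0; 0 0 -0.49 -0.06 -0.564 -0.1 0; 0 0 -0.49 -0.06 -0.564 -0.1 0; 0 0 -0.49 -0.06 -0.564 -0.1 0'
python3 - <<'E'
from fit import *
b=shot("top");shot("scene","s3.png",(150,100,350,250),4)
for n in("blue_crate","white_crate"): print(n,"top",rimfit(b,n))
E
```

```text
time: 6.45
position: [0.5378, -0.1618, 0.1084]
tool_rot: [0.723, 0.691, -0.0, 0.0]
contact_force: [-1.0, -1.5, 0.0]
width: 0.0115
grip_force: 25.0
blue_crate top [(0.74, 544, -107, 28, 82, -21.9)]
white_crate top [(0.65, 451, -368, 134, 184, -0.9), (0.61, 552, 185, 28, 45, -78.9)]
```

View pics/s3.png

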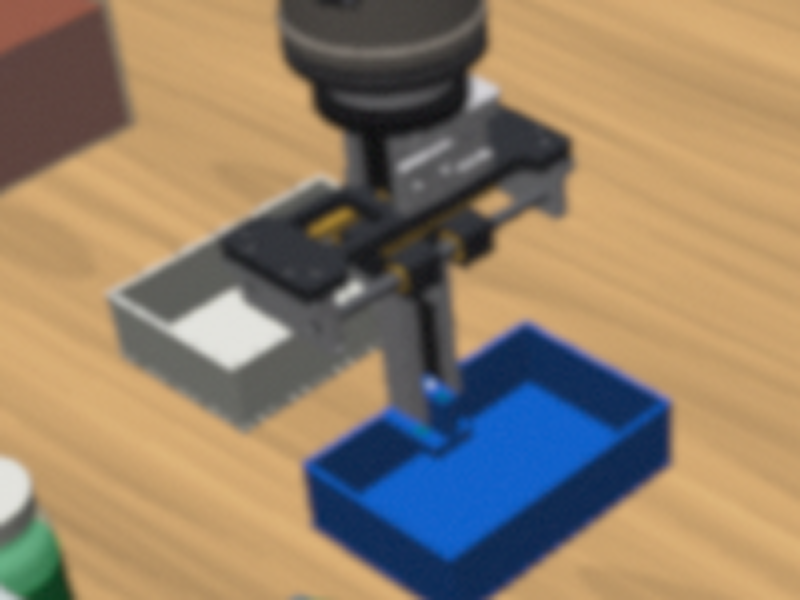

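The pull hangs over the blue crate, whose rim corners in full-picture pixels are (227,216), (281,180) and (317,201), the same as before. I'm checking the crate estimate against those corners.

```bash
cat >> fit.py <<'E'
def fitrim(p,uv,L,q0):
    f=lambda q:(proj(p,W(q,L))-uv).ravel()
    s=least_squares(f,q0);return s.x.round(4),s.fun.round(1)
E
python3 - <<'E'
from fit import *
a=shot("scene")
c=np.array([[90,60,50],[90,-60,50],[-90,-60,50],[-90,60,50]])/1000
for q in([.489,-.16,-.045],[.489,-.16,0],):print(proj(a,W(q,c)).round(1).tolist())
print(fitrim(a,np.array([[226.8,216.5],[281,180.5],[317.2,201.5]]),c[[1,2,3]],[.489,-.16,0]))
o=telemetry.get_obs()["position"];print(proj(a,np.array(o)+[0,0,-.03]))
E
```

```text
[[263.9, 239.4], [226.4, 214.9], [282.6, 178.9], [319.7, 199.2]]
[[266.2, 239.5], [226.8, 216.3], [280.7, 178.8], [319.1, 198.0]]
(array([ 0.4952, -0.1578, -0.0363]), array([-1.7,  0.5,  0.2, -0.1,  1.5, -0.8]))
[257.25882665 207.63214737]
```

```bash
python3 -m jog '0 0 0 0 0 -0.08 0; 0 0 0 0 0 -0.13 0; 0 0 0 0 0 -0.144 0; 0 0 0 0 0 -0.146 0; 0 0 0 0 0 -0.146 0; 0 0 0 0 0 -0.146 0.3; 0 0 0 0 0 -0.146 0.3; 0 0 0 0 0 -0.146 0.3;0 0 0 0 0 -0.146 0.3'
python3 -m jog '0 0 0 0 0 0.05 0.3; 0 0 0 0 0 0.2 0.36; 0 0 0 0 0 0.25 0.36; 0 0 0 0 0 0.25 0.36'
python3 - <<'E'
from h import *
print(telemetry.get_obs()["position"])
E
```

```text
time: 7.82
position: [0.5374, -0.1622, 0.0345]
tool_rot: [0.724, 0.69, 0.0, -0.0]
contact_force: [-0.4, -0.5, -0.2]
width: 0.0284
grip_force: 0.0
time: 8.32
position: [0.5388, -0.1625, 0.162]
tool_rot: [0.723, 0.69, 0.002, 0.001]
contact_force: [0.8, 0.5, -0.7]
width: 0.0336
grip_force: 0.0
[ 0.53879676 -0.16247769  0.1620341 ]
```

```bash
python3 -m jog '0 0 0.49 0.032 0.696 0 0.36; 0 0 0.49 0.032 0.696 0 0.36; 0 0 0.49 0.032 0.696 0 0.36; 0 0 0.49 0.032 0.696 0 0.36; 0 0 0.49 0.032 0.696 0 0.36; 0 0 0.49 0.032 0.696 0 0.36; 0 0 0.49 0.032 0.696 0 0.36; 0 0 0.49 0.032 0.696 0 0.36; 0 0 0.49 0.032 0.696 -0.1 0.36; 0 0 0.49 0.032 0.696 -0.1 0.36'
python3 -m jog '0 0 0 0 0 -0.06 0.36; 0 0 0 0 0 -0.1 0.36; 0 0 0 0 0 -0.102 0.36; 0 0 0 0 0 -0.102 0; 0 0 0 0 0 -0.102 0; 0 0 0 0 0 -0.102 0; 0 0 0 0 0 -0.102 0; 0 0 0 0 0 -0.102 0'
python3 -m jog '0 0 0 0 0 0.04 0; 0 0 0 0 0 0.1 0; 0 0 0 0 0 0.2 0; 0 0 0 0 0 0.2 0; 0 0 0 0 0 0.2 0'
python3 - <<'E'
from fit import *
b=shot("top");shot("scene","s4.png",(150,120,470,340),2.5)
for n in("blue_crate","white_crate"): print(n,"top",rimfit(b,n))
E
```

```text
time: 9.57
position: [0.5515, 0.1835, 0.1071]
tool_rot: [0.635, 0.773, -0.003, -0.001]
contact_force: [0.1, -0.0, 0.1]
width: 0.0338
grip_force: 0.0
time: 10.58
position: [0.5538, 0.186, 0.059]
tool_rot: [0.634, 0.774, 0.001, 0.0]
contact_force: [0.6, 0.4, 2.7]
width: 0.012
grip_force: 2.5
time: 11.2
position: [0.553, 0.1859, 0.1589]
tool_rot: [0.634, 0.774, 0.0, -0.0]
contact_force: [0.2, 0.7, -1.0]
width: 0.0116
grip_force: 25.0
blue_crate top [(0.65, 488, -157, 126, 183, -2.9)]
white_crate top [(0.57, 451, -369, 138, 179, -0.5)]
```

View pics/s4.png

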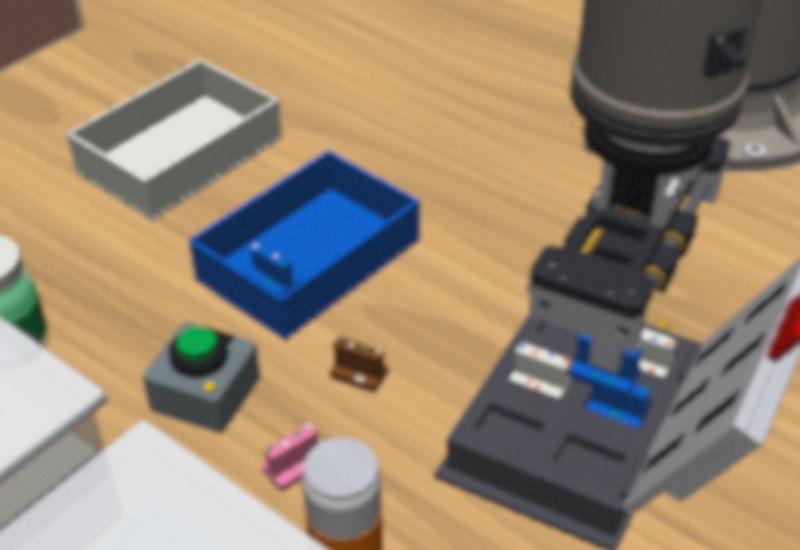

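The first blue pull lies upright in the crate at crop (270,262) and the second is held. The crates are unmoved.

```bash
cat > held.py <<'E'
import sys
from h import *
o=telemetry.get_obs(); ok=o["grip_force"]>15 and .010<o["width"]<.014
print("held",ok,o["position"]); sys.exit(0 if ok else 1)
E
python3 -m jog '0 0 -0.49 -0.126 -0.692 0 0; 0 0 -0.49 -0.126 -0.692 0 0; 0 0 -0.49 -0.126 -0.692 0 0; 0 0 -0.49 -0.126 -0.692 0 0; 0 0 -0.49 -0.126 -0.692 0 0; 0 0 -0.49 -0.126 -0.692 0 0; 0 0 -0.49 -0.126 -0.692 0 0; 0 0 -0.49 -0.126 -0.692 -0.05 0; 0 0 -0.49 -0.126 -0.692 -0.1 0; 0 0 -0.49 -0.126 -0.692 -0.1 0'
python3 held.py && python3 -m jog '0 0 0 0 0 -0.08 0; 0 0 0 0 0 -0.13 0; 0 0 0 0 0 -0.144 0; 0 0 0 0 0 -0.146 0; 0 0 0 0 0 -0.146 0; 0 0 0 0 0 -0.146 0.3; 0 0 0 0 0 -0.146 0.3; 0 0 0 0 0 -0.146 0.3;0 0 0 0 0 -0.146 0.3' && 
python3 -m jog '0 0 0 0 0 0.05 0.3; 0 0 0 0 0 0.2 0.36; 0 0 0 0 0 0.25 0.36; 0 0 0 0 0 0.25 0.36; 0 0 0 0 0 0.25 0.36'
```

```text
time: 12.65
position: [0.4893, -0.1593, 0.107]
tool_rot: [0.723, 0.691, -0.001, -0.001]
contact_force: [0.4, 0.2, 0.4]
width: 0.0115
grip_force: 25.0
held True [ 0.48931349 -0.15928496  0.10696415]
time: 13.78
position: [0.4904, -0.1602, 0.0355]
tool_rot: [0.724, 0.69, 0.0, -0.0]
contact_force: [0.8, -0.5, -0.4]
width: 0.028
grip_force: 0.0
time: 14.4
position: [0.4901, -0.1598, 0.16]
tool_rot: [0.723, 0.69, -0.0, -0.0]
contact_force: [-0.1, 0.4, -0.5]
width: 0.0341
grip_force: 0.0
```

```bash
python3 -m jog '0 0 0.49 0.01 0.668 0 0.36; 0 0 0.49 0.01 0.668 0 0.36; 0 0 0.49 0.01 0.668 0 0.36; 0 0 0.49 0.01 0.668 0 0.36; 0 0 0.49 0.01 0.668 0 0.36; 0 0 0.49 0.01 0.668 0 0.36; 0 0 0.49 0.01 0.668 0 0.36; 0 0 0.49 0.01 0.668 -0.05 0.36; 0 0 0.49 0.01 0.668 -0.1 0.36; 0 0 0.49 0.01 0.668 -0.1 0.36'
python3 -m jog '0 0 0 0 0 -0.06 0.36; 0 0 0 0 0 -0.1 0.36; 0 0 0 0 0 -0.102 0.36; 0 0 0 0 0 -0.102 0; 0 0 0 0 0 -0.102 0; 0 0 0 0 0 -0.102 0; 0 0 0 0 0 -0.102 0; 0 0 0 0 0 -0.102 0; 0 0 0 0 0 -0.102 0'
python3 -m jog '0 0 0 0 0 0.04 0; 0 0 0 0 0 0.1 0; 0 0 0 0 0 0.2 0; 0 0 0 0 0 0.2 0; 0 0 0 0 0 0.2 0'
python3 - <<'E'
from fit import *
b=shot("top");shot("scene","s5.png",(150,120,470,340),2.5)
for n in("blue_crate","white_crate"): print(n,"top",rimfit(b,n))
E
```

```text
time: 15.65
position: [0.4944, 0.1712, 0.109]
tool_rot: [0.635, 0.773, -0.002, -0.0]
contact_force: [0.6, 0.1, 0.3]
width: 0.0339
grip_force: 0.0
time: 16.77
position: [0.4958, 0.174, 0.0603]
tool_rot: [0.634, 0.774, 0.001, 0.0]
contact_force: [-0.6, -0.8, 8.5]
width: 0.012
grip_force: 25.0
time: 17.4
position: [0.4951, 0.174, 0.1594]
tool_rot: [0.634, 0.774, 0.0, -0.0]
contact_force: [-0.6, -0.5, -1.6]
width: 0.0115
grip_force: 25.0
blue_crate top [(0.88, 488, -159, 125, 181, -2.6)]
white_crate top [(0.86, 454, -371, 135, 185, -2.0)]
```

View pics/s5.png

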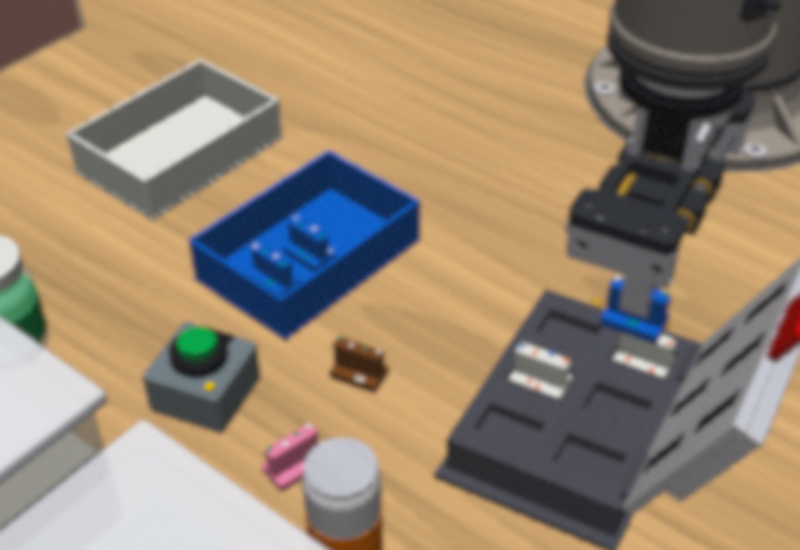

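Two blue pulls are in the crate, the third is held, and both crates are unmoved. Placing it, then on to the first white pull.

```bash
python3 -m jog '0 0 -0.49 -0.11 -0.664 0 0; 0 0 -0.49 -0.11 -0.664 0 0; 0 0 -0.49 -0.11 -0.664 0 0; 0 0 -0.49 -0.11 -0.664 0 0; 0 0 -0.49 -0.11 -0.664 0 0; 0 0 -0.49 -0.11 -0.664 0 0; 0 0 -0.49 -0.11 -0.664 0 0; 0 0 -0.49 -0.11 -0.664 -0.05 0; 0 0 -0.49 -0.11 -0.664 -0.1 0; 0 0 -0.49 -0.11 -0.664 -0.1 0'
python3 held.py && python3 -m jog '0 0 0 0 0 -0.08 0; 0 0 0 0 0 -0.13 0; 0 0 0 0 0 -0.144 0; 0 0 0 0 0 -0.146 0; 0 0 0 0 0 -0.146 0; 0 0 0 0 0 -0.146 0.3; 0 0 0 0 0 -0.146 0.3; 0 0 0 0 0 -0.146 0.3;0 0 0 0 0 -0.146 0.3' && 
python3 -m jog '0 0 0 0 0 0.05 0.3; 0 0 0 0 0 0.2 0.36; 0 0 0 0 0 0.25 0.36; 0 0 0 0 0 0.25 0.36; 0 0 0 0 0 0.25 0.36'
```

```text
time: 18.85
position: [0.4393, -0.1573, 0.1081]
tool_rot: [0.723, 0.691, -0.001, -0.001]
contact_force: [-0.4, 0.3, 0.1]
width: 0.0116
grip_force: 25.0
held True [ 0.43934206 -0.1573037   0.108104  ]
time: 19.98
position: [0.4404, -0.1582, 0.0365]
tool_rot: [0.724, 0.69, 0.0, -0.0]
contact_force: [0.2, -0.5, 0.3]
width: 0.0281
grip_force: 0.0
time: 20.6
position: [0.4402, -0.1578, 0.161]
tool_rot: [0.723, 0.69, 0.0, -0.0]
contact_force: [0.6, -0.3, -0.0]
width: 0.0335
grip_force: 0.0
```

```bash
python3 -m jog '0 0 0.49 0.136 0.534 0 0.36; 0 0 0.49 0.136 0.534 0 0.36; 0 0 0.49 0.136 0.534 0 0.36; 0 0 0.49 0.136 0.534 0 0.36; 0 0 0.49 0.136 0.534 0 0.36; 0 0 0.49 0.136 0.534 0 0.36; 0 0 0.49 0.136 0.534 0 0.36; 0 0 0.49 0.136 0.534 -0.05 0.36; 0 0 0.49 0.136 0.534 -0.1 0.36; 0 0 0.49 0.136 0.534 -0.1 0.36'
python3 -m jog '0 0 0 0 0 -0.06 0.36; 0 0 0 0 0 -0.1 0.36; 0 0 0 0 0 -0.104 0.36; 0 0 0 0 0 -0.104 0; 0 0 0 0 0 -0.104 0; 0 0 0 0 0 -0.104 0; 0 0 0 0 0 -0.104 0; 0 0 0 0 0 -0.104 0; 0 0 0 0 0 -0.104 0'
python3 -m jog '0 0 0 0 0 0.04 0; 0 0 0 0 0 0.1 0; 0 0 0 0 0 0.2 0; 0 0 0 0 0 0.2 0; 0 0 0 0 0 0.2 0'
python3 - <<'E'
from fit import *
b=shot("top");shot("scene","s6.png",(150,120,470,340),2.5)
for n in("blue_crate","white_crate"): print(n,"top",rimfit(b,n))
E
```

```text
time: 21.85
position: [0.5072, 0.1068, 0.1103]
tool_rot: [0.635, 0.773, -0.001, -0.001]
contact_force: [0.5, -0.2, 1.4]
width: 0.0339
grip_force: 0.0
time: 22.98
position: [0.5088, 0.1089, 0.0603]
tool_rot: [0.634, 0.774, 0.001, 0.0]
contact_force: [-2.1, 0.2, 10.1]
width: 0.0118
grip_force: 25.0
time: 23.6
position: [0.5081, 0.1091, 0.1593]
tool_rot: [0.634, 0.774, 0.0, -0.0]
contact_force: [0.9, 0.1, -0.4]
width: 0.0114
grip_force: 25.0
blue_crate top [(0.56, 497, -168, 131, 181, -2.1)]
white_crate top [(0.6, 450, -370, 131, 181, -1.0), (0.39, 497, -168, 127, 181, -2.8)]
```

View pics/s6.png

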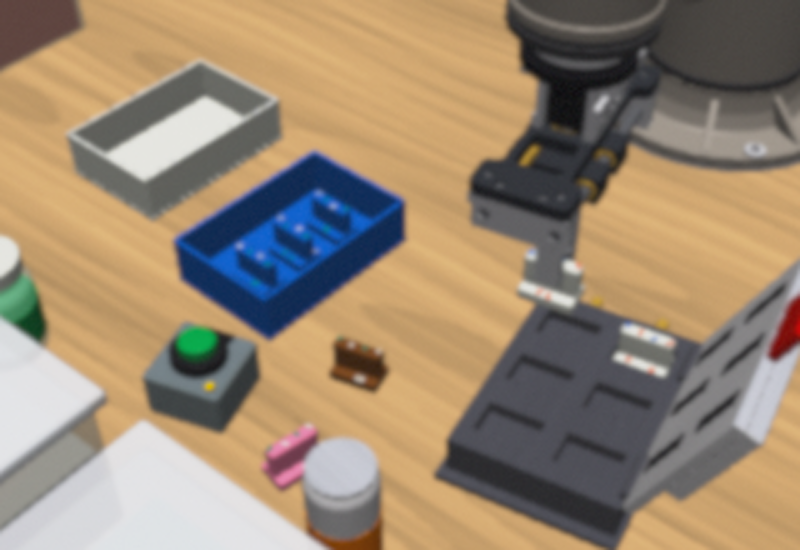

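The blue crate was nudged about 1 cm with its three pulls still inside, which is harmless. The first white pull is held, and the last one is at crop (645,350). The white crate is unmoved.

```bash
python3 - <<'E'
from fit import *
a=shot("scene")
c=np.array([[90,60,50],[90,-60,50],[-90,-60,50],[-90,60,50]])/1000
print(fitrim(a,np.array([[177.2,174],[230,144.8],[262,160]]),c[[1,2,3]],[.45,-.37,0]))
E
python3 -m jog '0 0 -0.43 -0.03 -0.97 0 0; 0 0 -0.43 -0.03 -0.97 0 0; 0 0 -0.43 -0.03 -0.97 0 0; 0 0 -0.43 -0.03 -0.97 0 0; 0 0 -0.43 -0.03 -0.97 0 0; 0 0 -0.43 -0.03 -0.97 0 0; 0 0 -0.43 -0.03 -0.97 0 0; 0 0 -0.43 -0.03 -0.97 0 0; 0 0 -0.43 -0.03 -0.97 0 0; 0 0 -0.43 -0.03 -0.97 0 0'
python3 -m jog '0 0 0 0 0 -0.08 0; 0 0 0 0 0 -0.1 0; 0 0 0 0 0 -0.1 0'
python3 held.py
```

```text
(array([ 0.4573, -0.3719, -0.0114]), array([-0.5,  0.5,  0.2, -0.7,  0.3,  0. ]))
time: 25.1
position: [0.493, -0.3759, 0.1587]
tool_rot: [0.713, 0.701, -0.0, -0.001]
contact_force: [0.3, 0.2, -0.6]
width: 0.012
grip_force: 25.0
time: 25.48
position: [0.4935, -0.3753, 0.1094]
tool_rot: [0.713, 0.701, -0.0, -0.001]
contact_force: [-0.1, -0.1, 0.6]
width: 0.0119
grip_force: 25.0
held True [ 0.49346063 -0.3753185   0.10937338]
```

```bash
python3 -m jog '0 0 0 0 0 -0.08 0; 0 0 0 0 0 -0.13 0; 0 0 0 0 0 -0.144 0; 0 0 0 0 0 -0.146 0; 0 0 0 0 0 -0.146 0; 0 0 0 0 0 -0.146 0.3; 0 0 0 0 0 -0.146 0.3; 0 0 0 0 0 -0.146 0.3;0 0 0 0 0 -0.146 0.3'
python3 -m jog '0 0 0 0 0 0.05 0.3; 0 0 0 0 0 0.2 0.36; 0 0 0 0 0 0.25 0.36; 0 0 0 0 0 0.25 0.36; 0 0 0 0 0 0.25 0.36'
python3 -m jog '0 0 0.2 -0.05 0.5 0 0.36; 0 0 0.2 -0.05 0.5 0 0.36; 0 0 0.2 -0.05 0.5 0 0.36; 0 0 0.2 -0.05 0.5 0 0.36; 0 0 0.2 -0.05 0.5 0 0.36; 0 0 0.2 -0.05 0.5 0 0.36'
python3 -m jog '0 0 0.23 -0.062 0.574 0 0.36; 0 0 0.23 -0.062 0.574 0 0.36; 0 0 0.23 -0.062 0.574 0 0.36; 0 0 0.23 -0.062 0.574 0 0.36; 0 0 0.23 -0.062 0.574 0 0.36; 0 0 0.23 -0.062 0.574 0 0.36; 0 0 0.23 -0.062 0.574 -0.05 0.36; 0 0 0.23 -0.062 0.574 -0.1 0.36; 0 0 0.23 -0.062 0.574 -0.1 0.36; 0 0 0.23 -0.062 0.574 -0.1 0.36'
```

```text
time: 26.6
position: [0.4934, -0.3762, 0.0365]
tool_rot: [0.713, 0.701, -0.0, -0.0]
contact_force: [0.1, -0.2, -1.0]
width: 0.0277
grip_force: 0.0
time: 27.22
position: [0.4933, -0.3758, 0.1609]
tool_rot: [0.713, 0.701, 0.0, -0.0]
contact_force: [0.5, -0.4, -1.0]
width: 0.0339
grip_force: 0.0
time: 27.98
position: [0.4681, -0.1261, 0.1609]
tool_rot: [0.677, 0.736, -0.0, -0.0]
contact_force: [0.0, -0.8, 0.4]
width: 0.0336
grip_force: 0.0
time: 29.22
position: [0.4381, 0.1595, 0.112]
tool_rot: [0.635, 0.773, -0.0, 0.0]
contact_force: [-0.4, 1.2, 0.1]
width: 0.0342
grip_force: 0.0
```

```bash
python3 -m jog '0 0 0 0 0.002 -0.06 0.36; 0 0 0 0 0.002 -0.1 0.36; 0 0 0 0 0.002 -0.104 0.36; 0 0 0 0 0.002 -0.104 0; 0 0 0 0 0.002 -0.104 0; 0 0 0 0 0.002 -0.104 0; 0 0 0 0 0.002 -0.104 0; 0 0 0 0 0.002 -0.104 0; 0 0 0 0 0.002 -0.104 0'
python3 -m jog '0 0 0 0 0 0.04 0; 0 0 0 0 0 0.1 0; 0 0 0 0 0 0.2 0; 0 0 0 0 0 0.2 0; 0 0 0 0 0 0.2 0'
python3 - <<'E'
from fit import *
b=shot("top");shot("scene","s7.png",(150,120,470,340),2.5)
for n in("blue_crate","white_crate"): print(n,"top",rimfit(b,n))
o=telemetry.get_obs();print(o["position"],o["width"],o["grip_force"])
E
```

```text
time: 30.35
position: [0.4378, 0.1621, 0.0602]
tool_rot: [0.634, 0.774, 0.001, -0.0]
contact_force: [-2.0, 0.5, 10.5]
width: 0.012
grip_force: 25.0
time: 30.98
position: [0.4371, 0.162, 0.1594]
tool_rot: [0.634, 0.774, 0.0, -0.0]
contact_force: [0.1, -0.7, -0.5]
width: 0.012
grip_force: 25.0
blue_crate top [(0.61, 559, 273, 93, 53, 89.7), (0.5, 494, -166, 44, 28, 89.6)]
white_crate top [(0.74, 451, -370, 131, 179, -1.0), (0.19, 618, 415, 194, 64, 53.5)]
[0.43688129 0.16144228 0.15862704] 0.011561120972341767 24.9993234872818
```

View pics/s7.png

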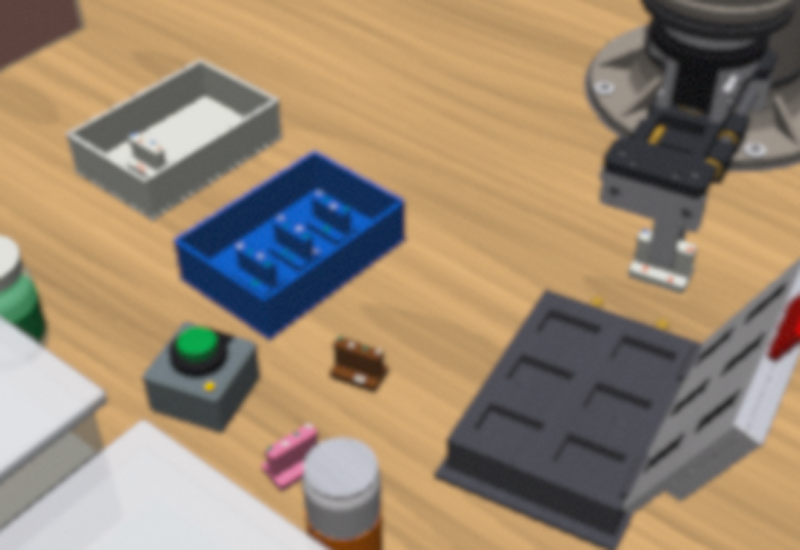

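The mould is empty, the last white pull is held, and the crates are in place.

```bash
python3 -m jog '0 0 -0.2 -0.02 -0.5 0 0; 0 0 -0.2 -0.02 -0.5 0 0; 0 0 -0.2 -0.02 -0.5 0 0; 0 0 -0.2 -0.02 -0.5 0 0; 0 0 -0.2 -0.02 -0.5 0 0; 0 0 -0.2 -0.02 -0.5 0 0'
python3 -m jog '0 0 -0.23 -0.024 -0.574 0 0; 0 0 -0.23 -0.024 -0.574 0 0; 0 0 -0.23 -0.024 -0.574 0 0; 0 0 -0.23 -0.024 -0.574 0 0; 0 0 -0.23 -0.024 -0.574 0 0; 0 0 -0.23 -0.024 -0.574 0 0; 0 0 -0.23 -0.024 -0.574 0 0; 0 0 -0.23 -0.024 -0.574 -0.06 0; 0 0 -0.23 -0.024 -0.574 -0.1 0; 0 0 -0.23 -0.024 -0.574 -0.1 0'
python3 held.py && python3 -m jog '0 0 0 0 0 -0.08 0; 0 0 0 0 0 -0.13 0; 0 0 0 0 0 -0.144 0; 0 0 0 0 0 -0.146 0; 0 0 0 0 0 -0.146 0; 0 0 0 0 0 -0.146 0.3; 0 0 0 0 0 -0.146 0.3; 0 0 0 0 0 -0.146 0.3;0 0 0 0 0 -0.146 0.3' && python3 -m jog '0 0 0 0 0 0.05 0.3; 0 0 0 0 0 0.2 0.3; 0 0 0 0 0 0.4 0; 0 0 0 0 0 0.4 0; 0 0 0 0 0 0.4 0; 0 0 0 0 0 0.4 0; 0 0 0 0 0 0.4 0'
```

```text
time: 31.92
position: [0.4271, -0.0882, 0.1591]
tool_rot: [0.672, 0.741, -0.001, -0.0]
contact_force: [-0.4, 0.1, -0.6]
width: 0.0119
grip_force: 25.0
time: 33.17
position: [0.4152, -0.3737, 0.1083]
tool_rot: [0.713, 0.702, -0.0, -0.001]
contact_force: [-0.5, 0.2, -0.0]
width: 0.0118
grip_force: 25.0
held True [ 0.41516521 -0.37369591  0.10832128]
time: 34.3
position: [0.4154, -0.3752, 0.0365]
tool_rot: [0.713, 0.701, 0.0, 0.0]
contact_force: [-0.4, 0.2, -0.2]
width: 0.0282
grip_force: 0.0
time: 35.17
position: [0.4149, -0.3748, 0.2354]
tool_rot: [0.713, 0.701, -0.0, -0.001]
contact_force: [0.7, -0.1, -0.1]
width: 0.0006
grip_force: 0.0
```

All five pulls are placed. Next I refine the lid angle from the red tab and work out the arc waypoints.

```bash
cat > lidfit.py <<'E'
from fit import *
q=np.array([.5018,.1414,.1974])
def lid(th,x,r,n): return W(q,np.stack(np.broadcast_arrays(x,.07-r*np.cos(th)+n*np.sin(th),.041+r*np.sin(th)+n*np.cos(th)),-1))
def redbox(p,exp):
    h=cv2.cvtColor(p["frame"],cv2.COLOR_RGB2HSV);m=(((h[...,0]<6)|(h[...,0]>174))&(h[...,1]>190)&(h[...,2]>80)).astype(np.uint8)
    n,l,s,c=cv2.connectedComponentsWithStats(m)
    i=min((i for i in range(1,n) if s[i,4]>25),key=lambda i:np.hypot(*(c[i]-exp)));x,y,w,hh,_=s[i]
    return np.array([x-.5,y-.5,x+w-.5,y+hh-.5])
def theta(ps,t0):
    X,Rr,N=[g.ravel() for g in np.meshgrid([-.03,.03],[.14,.175],[0,.01])]
    def f(t):
        o=[]
        for p in ps:
            u=proj(p,lid(t,X,Rr,N)); o.append(np.r_[u.min(0),u.max(0)]-redbox(p,u.mean(0)))
        return np.concatenate(o)
    best=min(np.arange(0,2.3,.02),key=lambda t:abs(f(t)).sum() if abs(t-t0)<.5 else 1e9)
    return best,f(best).round(1)
E
python3 - <<'E'
from lidfit import *
a=shot("scene");b=shot("top")
for ps in([a],[b],[a,b]): print(theta(ps,2.05))
def tcp(th):
    if th>1.57: y=.07-.175*np.cos(th)+.01*np.sin(th)+.008;z=.041+.175*np.sin(th)+.01*np.cos(th)-.016
    else: y=.07-.158*np.cos(th)+.01*np.sin(th)+.008;z=.041+.158*np.sin(th)+.01*np.cos(th)
    return W(q,[0,y,z+.014])
P=None
for th in[2.45,2.2,2.05,1.9,1.75,1.57,1.4,1.2,1.0,.8,.6,.4,.2,.1,0]:
    p=tcp(th); print(th,p.round(3), None if P is None else ((p-P)/.5).round(3)); P=p
print(telemetry.get_obs()["position"])
E
```

```text
(np.float64(1.98), array([-4.1, -5.6,  1.5,  2.2]))
(np.float64(1.98), array([-0.9, -0.8,  2.5,  1.5]))
(np.float64(1.98), array([-4.1, -5.6,  1.5,  2.2, -0.9, -0.8,  2.5,  1.5]))
2.45 [0.459 0.356 0.143] None
2.2 [0.465 0.327 0.175] [ 0.012 -0.059  0.063]
2.05 [0.469 0.306 0.19 ] [ 0.008 -0.042  0.03 ]
1.9 [0.474 0.283 0.201] [ 0.009 -0.046  0.023]
1.75 [0.478 0.258 0.209] [ 0.01  -0.049  0.016]
1.57 [0.485 0.228 0.213] [ 0.012 -0.061  0.007]
1.4 [0.49  0.201 0.212] [ 0.011 -0.053 -0.001]
1.2 [0.496 0.171 0.206] [ 0.012 -0.061 -0.013]
1.0 [0.502 0.142 0.193] [ 0.011 -0.057 -0.025]
0.8 [0.507 0.117 0.175] [ 0.01  -0.051 -0.036]
0.6 [0.511 0.096 0.152] [ 0.009 -0.043 -0.046]
0.4 [0.514 0.079 0.126] [ 0.007 -0.033 -0.053]
0.2 [0.516 0.068 0.096] [ 0.004 -0.022 -0.059]
0.1 [0.517 0.065 0.081] [ 0.001 -0.007 -0.031]
0 [0.517 0.063 0.065] [ 0.001 -0.004 -0.031]
[ 0.41491426 -0.37503739  0.23555413]
```

```bash
python3 -m jog '0 0 0 0 0 0.19 0; 0 0 0 0 0.1 0.19 0; 0 0 0.43 0.04 0.7 0.19 0; 0 0 0.43 0.04 0.7 0.19 0; 0 0 0.43 0.04 0.7 0.19 0; 0 0 0.43 0.04 0.7 0.19 0; 0 0 0.43 0.04 0.7 0.19 0; 0 0 0.43 0.04 0.7 0.19 0; 0 0 0.43 0.04 0.7 0.19 0'
python3 -m jog '0 0 0 0.048 0.762 0 0; 0 0 0 0.048 0.762 0 0; 0 0 0 0.048 0.762 0 0; 0 0 0 0.048 0.762 0 0; 0 0 0 0.048 0.762 0 0; 0 0 0 0.048 0.762 0 0; 0 0 0 0.048 0.762 0 0; 0 0 0 0.048 0.762 0 0; 0 0 0 0.048 0.762 0 0'
python3 -m jog '0 0 0 0 0 -0.1 0; 0 0 0 0 0 -0.2 0; 0 0 0 0 0 -0.282 0; 0 0 0 0 0 -0.282 0; 0 0 0 0 0 -0.282 0'
python3 - <<'E'
from h import *
shot("scene","s8.png",(300,100,560,340),2.5)
E
```

```text
time: 36.4
position: [0.4352, -0.0258, 0.3311]
tool_rot: [0.634, 0.773, -0.0, -0.0]
contact_force: [1.1, -0.4, -0.5]
width: 0.0003
grip_force: 0.0
time: 37.52
position: [0.4602, 0.3537, 0.3317]
tool_rot: [0.635, 0.773, 0.0, 0.0]
contact_force: [0.4, 0.0, 1.1]
width: 0.0004
grip_force: 0.0
time: 38.15
position: [0.4604, 0.3556, 0.1924]
tool_rot: [0.634, 0.773, 0.001, 0.0]
contact_force: [1.0, -0.3, 1.2]
width: 0.0005
grip_force: 0.0
```

View pics/s8.png

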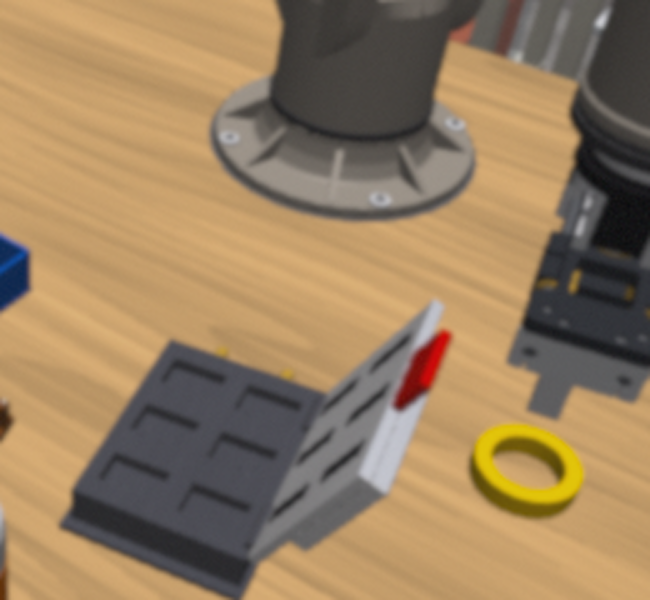

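Closed fingers hang behind the red tab, clear of the tape. Beginning the sweep.

```bash
python3 -m jog '0 0 0 0.01 -0.05 0 0; 0 0 0 0.02 -0.1 0 0; 0 0 0 0.025 -0.124 0.012 0; 0 0 0 0.03 -0.146 0.022 0; 0 0 0 0.034 -0.17 0.03 0; 0 0 0 0.038 -0.196 0.038 0; 0 0 0 0.046 -0.226 0.042 0; 0 0 0 0.052 -0.256 0.046 0; 0 0 0 0.052 -0.256 0.046 0'
python3 - <<'E'
from lidfit import *
a=shot("scene");print(theta([a],1.6))
E
```

```text
time: 39.33
position: [0.4857, 0.226, 0.2135]
tool_rot: [0.635, 0.773, -0.0, 0.0]
contact_force: [-0.1, 0.6, -0.1]
width: -0.0
grip_force: 0.0
(np.float64(1.5), array([-5.1, -6.3,  1.5,  1.8]))
```

```bash
python3 -m jog '0 0 0 0.01 -0.054 -0.002 0; 0 0 0 0.016 -0.084 -0.007 0; 0 0 0 0.022 -0.114 -0.014 0; 0 0 0 0.028 -0.144 -0.026 0; 0 0 0 0.034 -0.172 -0.04 0; 0 0 0 0.039 -0.198 -0.057 0; 0 0 0 0.044 -0.222 -0.076 0; 0 0 0 0.048 -0.244 -0.098 0; 0 0 0 0.052 -0.264 -0.122 0; 0 0 0 0.052 -0.264 -0.122 0'
python3 - <<'E'
from lidfit import *
a=shot("scene");print(theta([a],.6))
E
```

```text
time: 40.62
position: [0.5111, 0.0947, 0.1515]
tool_rot: [0.634, 0.773, -0.001, -0.0]
contact_force: [0.2, -0.3, -0.9]
width: 0.0001
grip_force: 0.0
(np.float64(0.46), array([-6.9, -0.5,  3.7,  7.2]))
```

```bash
python3 -m jog '0 0 0 0.003 -0.018 -0.026 0; 0 0 0 0.006 -0.034 -0.052 0; 0 0 0 0.008 -0.046 -0.082 0; 0 0 0 0.01 -0.056 -0.112 0; 0 0 0 0.012 -0.062 -0.142 0; 0 0 0 0.012 -0.066 -0.16 0; 0 0 0 0.012 -0.066 -0.174 0; 0 0 0 0.012 -0.066 -0.178 0; 0 0 0 0.012 -0.066 -0.178 0'
```

```text
time: 41.8
position: [0.5173, 0.0626, 0.0649]
tool_rot: [0.634, 0.773, 0.0, -0.0]
contact_force: [-13.6, -3.7, 39.1]
width: 0.0006
grip_force: 19.5
```

It stops hard at tip z = 0.051, the shut height. Backing off and checking.

```bash
python3 -m jog '0 0 0 0 0 0.05 0; 0 0 0 0 0 0.15 0; 0 0 0 0 -0.1 0.3 0; 0 0 0 0 -0.2 0.3 0; 0 0 0 0 -0.2 0.3 0; 0 0 0 0 -0.2 0.3 0'
python3 - <<'E'
from lidfit import *
a=shot("scene","s9.png",(150,100,470,340),2.5);b=shot("top")
print(theta([a],.2),theta([b],.2))
for p,z in((a,.067),(b,.067)):
    h=cv2.cvtColor(p["frame"],cv2.COLOR_RGB2HSV);m=((h[...,0]>52)&(h[...,0]<75)&(h[...,1]>150)&(h[...,2]>60)).astype(np.uint8)
    n,l,s,c=cv2.connectedComponentsWithStats(m)
    e=proj(p,[.674,-.114,.067])
    for i in range(1,n):
        if s[i,4]>15 and np.hypot(*(c[i]-e))<40: print(c[i],s[i],ray(p,*c[i],z))
print(telemetry.get_obs()["position"])
E
```

```text
time: 42.55
position: [0.5173, -0.0371, 0.2134]
tool_rot: [0.634, 0.773, 0.0, -0.0]
contact_force: [0.3, 0.5, -0.7]
width: 0.0005
grip_force: 0.0
(np.float64(0.0), array([-0.3, -2.1,  3.9,  2.8])) (np.float64(0.0), array([-1.8, -0.9,  0.1,  0.3]))
[228.25294118 257.31764706] [220 251  17  14 170] [ 0.67574647 -0.11036866  0.067     ]
[ 0.51715888 -0.03593928  0.21277348]
```

View pics/s9.png

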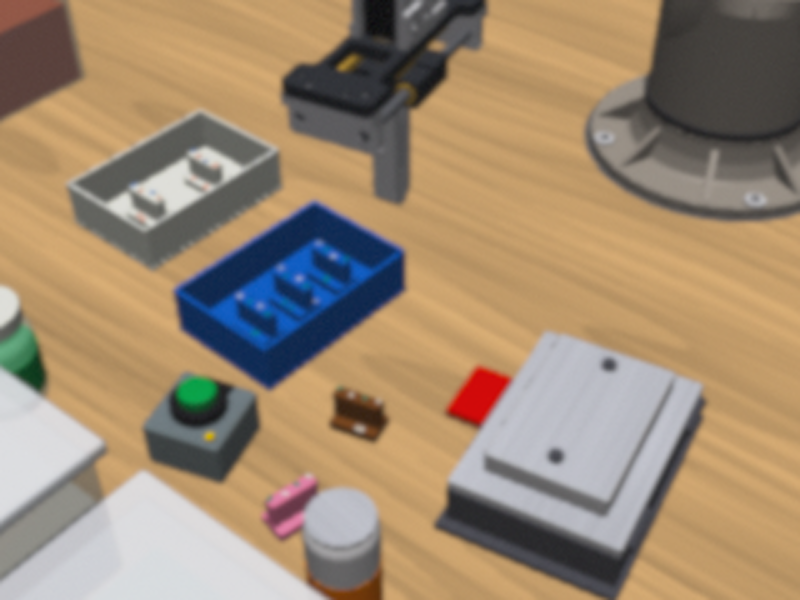

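The lid is flat shut. Three blue pulls lie in the blue crate and two white in the white crate. The green button is at crop (197,393).

Run:
```python
from h import *
p=shot("top"); print("btn",ray(p,347.5,182.8,.067), "box",ray(p,370,132,.12),ray(p,370,142,.0),"jar",ray(p,412,153,.1))
f=p["frame"];h=cv2.cvtColor(f,cv2.COLOR_RGB2HSV)[165:200,330:365]
m=(h[...,0]>45)&(h[...,0]<85)&(h[...,1]>120)&(h[...,2]>40);v,u=np.nonzero(m)
print(len(u),u.min()+330,u.max()+330,v.min()+165,v.max()+165, ray(p,u.mean()+330,v.mean()+165,.067))
```

```text
btn [ 0.66481914 -0.11689667  0.067     ] box [ 0.79090195 -0.17404595  0.12      ] [ 0.80182662 -0.19236093  0.        ] jar [ 0.73878742 -0.28982839  0.1       ]Traceback (most recent call last):
  File "<stdin>", line 5, in <module>
    return umr_minimum(a, axis, None, out, keepdims, initial, where)
ValueError: zero-size array to reduction operation minimum which has no identity
```

```bash
python3 -m jog '0 0 0 0.304 -0.158 0 0; 0 0 0 0.304 -0.158 0 0; 0 0 0 0.304 -0.158 0 0; 0 0 0 0.304 -0.158 0 0; 0 0 0 0.304 -0.158 -0.1 0; 0 0 0 0.304 -0.158 -0.2 0; 0 0 0 0.304 -0.158 -0.22 0; 0 0 0 0.304 -0.158 -0.22 0;0 0 0 0.304 -0.158 -0.22 0'
python3 - <<'E'
from h import *
shot("scene","s10.png",(180,180,340,300),4)
E
```

```text
time: 43.82
position: [0.6704, -0.1162, 0.1056]
tool_rot: [0.634, 0.774, 0.001, 0.001]
contact_force: [0.9, -0.2, -0.0]
width: 0.0003
grip_force: 0.0
```

View pics/s10.png

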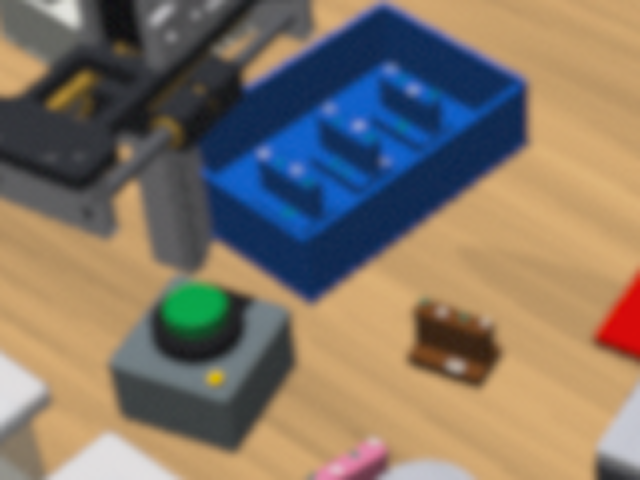

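The fingers hang just above the green cap at crop (195,305), and everything else is unmoved. Pressing.

```bash
python3 -m jog '0 0 0 -0.004 0.004 -0.03 0; 0 0 0 -0.004 0.004 -0.045 0; 0 0 0 -0.004 0.004 -0.052 0; 0 0 0 -0.004 0.004 -0.056 0; 0 0 0 -0.004 0.004 -0.058 0; 0 0 0 -0.004 0.004 -0.058 0'
```

```text
time: 44.62
position: [0.6672, -0.114, 0.0752]
tool_rot: [0.634, 0.773, 0.0, -0.0]
contact_force: [-7.0, 4.0, 12.9]
width: 0.0007
grip_force: 6.7
```

```bash
python3 -m jog '0 0 0 0 0 -0.002 0; 0 0 0 0 0 -0.002 0; 0 0 0 0 0 -0.002 0'
python3 -m jog '0 0 0 0 0 0.02 0; 0 0 0 0 0 0.05 0; 0 0 0 0 0 0.2 0; 0 0 0 0 0 0.35 0; 0 0 0 -0.2 0.1 0.35 0; 0 0 0 -0.2 0.1 0.35 0; 0 0 0 -0.2 0.1 0.35 0; 0 0 0 -0.2 0.1 0.35 0'
python3 - <<'E'
from h import *
shot("scene","s11.png")
E
```

```text
time: 45.0
position: [0.6673, -0.114, 0.0749]
tool_rot: [0.634, 0.773, 0.0, -0.0]
contact_force: [-10.3, 3.8, 24.4]
width: 0.0003
grip_force: 12.2
time: 46.0
position: [0.568, -0.0644, 0.2492]
tool_rot: [0.634, 0.774, 0.001, 0.0]
contact_force: [0.3, 0.0, 0.1]
width: 0.0006
grip_force: 0.0
```

View pics/s11.png

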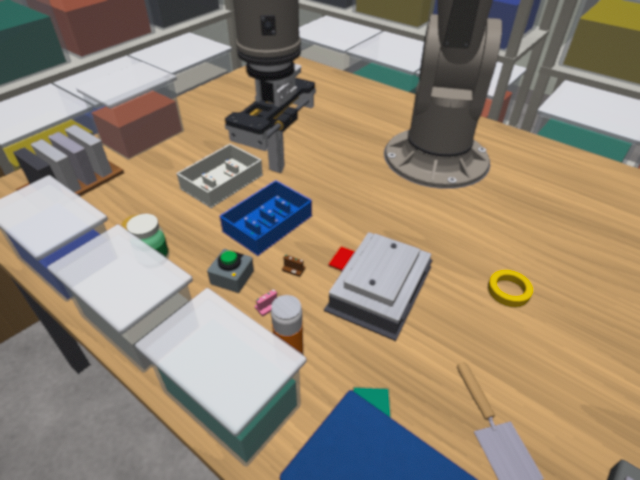

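The mould is shut at (380,283), the button is up at (229,258), and the crates hold their own pulls at (266,216) and (221,174). The bystanders have not moved and the robot touches nothing. Handing in.

```bash
python3 -c "
from bench import arm
print(arm.close_job())"
```

```text
the job is handed in; nothing more can be done
None
```

I put all three blue pulls and both white pulls in their own crates, shut the mould, then pressed start fully and released it. The job is handed in; no verdict came back.

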